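# Hang a label roll in the sprung bayonet ring of a packing bench

### The job

Hang the orange label roll in the grey ring of the blue stand: pass its two yellow lugs down through the two yellow-marked slots, then, pressing lightly down, turn it clockwise (seen from above) until the lugs drop into the locking notches hidden under the ring's lip, and let go. Feel for the notches and never force it, and leave the tape roll, the carton and the glue jar where they are.

Things in the scene. Friction and masses are not known exactly. Their poses are not given: they have to be found in the camera images.
- hanger: Label roll on its hanger, loose, upright on the bench; 140 mm tall, 0.25 to 0.4 kg. Origin: centre of its underside, z up along its axis. Orange and white roll of diameter 58 from z = 0 to 62, cone widening from z = 62 to 70, black collar of diameter 64 from z = 70 to 86, thin stem (diameter 20) from z = 86 to 104, red grip bar above. A half turn about z gives the same shape.
- hanger_lugs (a point): On the hanger's axis, level with the underside of its two yellow lugs (78 mm above its origin); axes as the hanger's. The lugs stick out of the collar along +x and -x to 46 mm from the axis; each is 12 mm wide and 8 mm high.
- hanger_grip (a point): Centre of the red grip bar, on the hanger's axis, 122 mm above its origin; axes as the hanger's. The bar is 56 mm long along x (parallel to the lugs), 14 mm thick along y, 36 mm high (z = 104 to 140 from the hanger's origin): pinch it from above across its 14 mm thickness.
- stand: Fixed stand: blue base plate 170 x 130 x 10 mm with an aluminium column (30 x 50 mm, top 126 mm above the bench, centred 87 mm along +x) that carries the grey ring. Origin: on the bench under the ring's centre, axes parallel to the ring's.
- ring_mouth (a point): Centre of the top face of the grey ring, 133 mm above the bench unloaded; z up, x along the line through both entry slots. Ring: outer diameter 108, bore 68, 33 mm high, open below. It gives downwards on a spring: about 1.5 N starts it, then 0.5 N per mm, hard stop after 15 mm; unloaded it comes back up. More than 25 N on the ring, from pressing, turning or knocking, breaks it.
- ring_slot (a point): Top of one of the two entry slots in the ring's 5 mm thick lip, 42 mm from the ring's centre along its +x; the other is opposite. Each slot is 15.5 mm wide and reaches 50 mm from the axis; yellow marks on the rim show both. Lugs go in with the hanger's x along the ring's x, either way round. From there the hanger turns only clockwise seen from above; the other way is blocked.
- ring_channel (a point): Ring's axis at the level of the channel floor, 17 mm below the ring's top; the lugs slide on it, under the lip (channel 12 mm high). Two opposite locking notches, 16 mm wide and 9 mm deep, are cut in this floor 33 to 70 degrees clockwise from the slots: the angle differs every time and is not measured. Locked, the lug undersides lie 9 mm below this point.
- tape_roll: Bystander: roll of brown packing tape lying flat, diameter 96, hole 76, 48 mm high. Origin: centre of its underside.
- carton: Bystander: closed brown carton 90 x 120 x 60 mm. Origin: centre of its underside.
- glue: Bystander: white glue jar with a red cap, diameter 48, 110 mm high. Origin: centre of its underside.
Mind the look-alikes: they are no part of the job. What is shaped like the hanger but green is not meant.

How it is judged:
On the way:
1. the hanger's lugs have passed through the slots and rest on the channel floor under the lip (z of hanger_lugs in the frame of ring_mouth between -0.0205 and -0.0135 m and horizontal distance between hanger_lugs and ring_mouth below 0.006 m and angle between hanger's own z axis and vertical below 0.15 rad), for 0.1 s.
At the end, for the whole second after the job is handed in: The label roll hangs upright (within 0.1 rad) and still in the ring, centred within 5 mm, both lugs down in the locking notches (lug undersides 22.5 to 29.5 mm below the top of the lip), released; tape roll, carton and glue jar within 20 mm of where they were (z of hanger_lugs in the frame of ring_mouth between -0.0295 and -0.0225 m and horizontal distance between hanger_lugs and ring_mouth below 0.005 m and angle between hanger's own z axis and vertical below 0.1 rad and linear speed of hanger below 0.02 m/s and distance of each of tape_roll, carton, glue from where it was at the start of the episode below 0.02 m); the robot touches nothing.
It fails at once if the hanger is pressed, turned or knocked against the ring or stand with more than 25 N (contact force between hanger and stand above 25 N).
It fails at once if the robot pushes the stand or ring with more than 25 N (contact force between any of the arm, the fingers and stand above 25 N).
It fails at once if a bystander is moved (distance of any of tape_roll, carton, glue from where it was at the start of the episode above 0.02 m).
It also fails if it takes over 64 s, if anything falls off the work surface, if the arm or the gripper's body presses on something with over 40 N, if the wrist force passes 120 N, or if a joint passes its speed limit or range.

### The arm

A 6-joint arm with a two-finger parallel gripper is mounted at the origin on the work surface. World frame = base frame: x ahead of the robot, y to its left, z up, the work surface at z = 0. Lengths are in m, angles in rad, forces in N, time in s.
With the tool pointing down it reaches from about 0.275 to 0.825 m from the base axis. Payload 4.9 kg.
Tool frame: the origin (TCP) lies midway between the tips of the shut fingers; the grasp point (between the pads) lies 19 mm behind it (grip_point_offset is the distance from the TCP to the grasp point, in m); z points along the fingers, y is the line along which they close (so a half turn about z gives the same grasp; the last joint's range is limited). The gripper opens to 85 mm and grips with 20 to 120 N. Pads are 22 mm wide; open, the fingers measure 114 mm over their backs; the gripper's body (76 mm by 85 mm) begins 54 mm behind the grasp point. The pads swing forward as they close: fully open they stand 13 mm farther back than shut.
Start: joints at [-0.134, 0.326, -0.193, 1.052, 0, 1.437], TCP at [0.55, 0, 0.231] pointing down, gripper open.
Joint ranges: [-2.65, 2.65], [-0.97, 1.79], [-1.3, 1.35], [-1.93, 2.1], [-1.47, 1.37], [-3.14, 3.14]. Speed limits (rad/s): [2.57, 2.57, 3.14, 3.14, 3.14, 3.14].

### API

Orientations are given as a rotation vector (axis times angle).
In Python, from cell import * gives the robot as it stands. Calls block until the motion is done:
- movep(position, orientation): joint-space move of the TCP to a pose.
- move_l(position, velocity=0.15, rot=None, until_force=None): straight line of the TCP; rot=None keeps the orientation; velocity is the mean speed in m/s. With until_force (N) it stops when the force on the tool has changed by that much, and returns True; else False.
- set_joints(angles): joint-space move.
- let_go() and grab(newtons=None): open the fingers fully, or close them until they stop; newtons is the grip in N (None keeps the last).
- sleep(seconds).
- ik(position, orientation): joint angles nearest the present ones, or None.
- get_state(): the state.
- grab_frame(name): name is "scene" or "side" or "wrist"; returns a dict with "img" (480x640x3 uint8, red, green, blue), "fx", "fy", "cx", "cy" (pixels), "cam_to_world" (4x4, takes a point from camera to world coordinates); the wrist camera has in their place "T_tool_cam" (4x4, takes a point from camera to tool coordinates, whose origin is the TCP and whose axes are the flange's). Camera axes: x right, y down, z forward; pixel columns grow to the right and rows downward; lengths in m; the calibration is good to about 2 mm. A picture is of the moment at which its call begins: read the wrist's pose just before it. There is no depth.
A pose or a line that the arm cannot do raises MotionError and nothing moves.
- sign_off(): hands the job in; it is judged then, once.
Trained networks look in the newest picture that a camera, given by its name, has taken for a name from the list of things; names that differ only in an ending like _2 or _b are one class to them, and where a whole thing is asked for, a point or a joint stands for the part that bears it (a point fixed in the world has none). Each returns a list of dicts, best first, with "score" (0 to 1); they miss things now and then, are a little off and sometimes report something else, mostly with a low value. They report only what shows in the picture. A call takes as long as a camera call. They do not tell look-alikes from the thing itself.
- spot_in(camera, name): "centre" ([column, row] in pixels, amid what is visible of it).
- silhouettes(camera, name): "mask" (480x640 bool, what is visible of it) and "centre" ([column, row] in pixels, amid what is visible of it).
- tip_of(camera, name): "centre" ([column, row] in pixels: a listed point, or the origin of a listed thing).
The state is a dict: "clock": time; "q": joint angles; "joint_velocities": joint speeds; "tau": joint torques, N m; "position": TCP position; "eef_rot": TCP orientation; "contact_force": force on the tool from outside, world axes, zero at the start; "wrist_torque": the same for the moment, N m; "finger_gap": opening from 0.0 (shut) to 1.0 (fully open); "grasp_force": force on a finger pad.
Only numpy, scipy, OpenCV 4.12 (cv2) and the standard library are available. Lean on these libraries where they do the work, as an engineer would, in place of code of your own. Each camera call takes 0.05 s, during which the arm holds its last target. There are 200 camera calls.

## Working session

There is one attempt and no reset: what is moved stays moved. The work goes in short steps, each a Python script; the robot and the scene stay as the last script left them, time stands still between calls to the robot, and variables do not carry over. Pictures are saved under pics/ and viewed, at most 10 in all, crops included, and the job is handed in when it is done.

```bash
mkdir -p pics; ls; python3 - <<'E'
from cell import *
import cv2,numpy as np
for c in ["scene","side"]:
    f=grab_frame(c); cv2.imwrite(f"pics/{c}0.png",f["img"][:,:,::-1])
    print(c,f["fx"],f["cx"],f["cy"],np.round(f["cam_to_world"],3).tolist())
    for n in ["hanger","hanger_grip","hanger_lugs","ring_mouth","ring_slot","stand","tape_roll","carton","glue"]:
        print(n,[(np.round(d["centre"]).tolist(),round(d["score"],2)) for d in tip_of(c,n)])
f=grab_frame("wrist");print(np.round(f["T_tool_cam"],4).tolist(),f["fx"],f["cx"],f["cy"])
s=get_state();print(s["clock"],s["eef_rot"],s["position"])
E
```

```text
pics
scene 535.297490147922 321.3919043197646 241.14342249725516 [[-0.314, 0.816, -0.486, 1.013], [0.949, 0.266, -0.168, 0.187], [-0.008, -0.514, -0.858, 0.864], [0.0, 0.0, 0.0, 1.0]]
hanger [([422.0, 215.0], 0.95), ([449.0, 345.0], 0.8), ([408.0, 268.0], 0.68), ([487.0, 270.0], 0.56)]
hanger_grip [([435.0, 178.0], 0.86), ([460.0, 317.0], 0.83), ([505.0, 235.0], 0.81), ([416.0, 236.0], 0.6), ([228.0, 176.0], 0.56)]
hanger_lugs [([434.0, 195.0], 0.94), ([414.0, 248.0], 0.9), ([456.0, 330.0], 0.75), ([491.0, 250.0], 0.74), ([240.0, 217.0], 0.53)]
ring_mouth [([229.0, 174.0], 0.87)]
ring_slot [([225.0, 195.0], 0.91)]
stand [([242.0, 215.0], 0.66)]
tape_roll [([309.0, 235.0], 0.75)]
carton [([345.0, 365.0], 0.93)]
glue [([223.0, 328.0], 0.64), ([226.0, 194.0], 0.45)]
side 536.2147106682866 321.9716303283487 243.3922404322975 [[-0.961, -0.183, 0.208, 0.396], [-0.277, 0.663, -0.696, 0.668], [-0.011, -0.726, -0.687, 0.737], [0.0, 0.0, 0.0, 1.0]]
hanger [([408.0, 379.0], 0.9), ([328.0, 364.0], 0.76), ([331.0, 438.0], 0.74), ([235.0, 395.0], 0.68)]
hanger_grip [([227.0, 349.0], 0.82), ([326.0, 311.0], 0.7), ([326.0, 398.0], 0.6), ([410.0, 335.0], 0.57)]
hanger_lugs [([230.0, 367.0], 0.98), ([406.0, 351.0], 0.96), ([330.0, 412.0], 0.89), ([327.0, 333.0], 0.64)]
ring_mouth [([382.0, 175.0], 0.64)]
ring_slot [([360.0, 174.0], 0.64)]
stand [([379.0, 231.0], 0.81)]
tape_roll [([362.0, 280.0], 0.58)]
carton [([227.0, 311.0], 0.93)]
glue [([266.0, 230.0], 0.89)]
[[-0.0001, -0.9494, -0.3141, 0.0805], [1.0, -0.0001, -0.0001, -0.0004], [0.0001, -0.3141, 0.9494, -0.1428], [0.0, 0.0, 0.0, 1.0]] 378.2558628145549 311.98487993035496 238.03120552898966
1.05 [2.22142278e+00 2.22138370e+00 5.52040139e-05] [5.50039133e-01 7.24424960e-06 2.31304707e-01]
```

View pics/scene0.png

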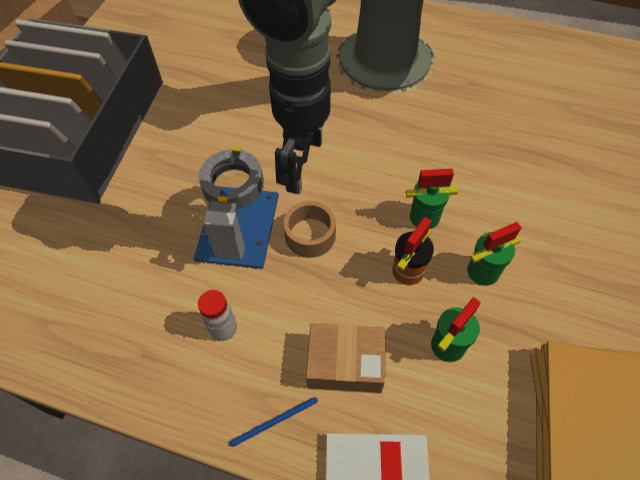

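View pics/side0.png

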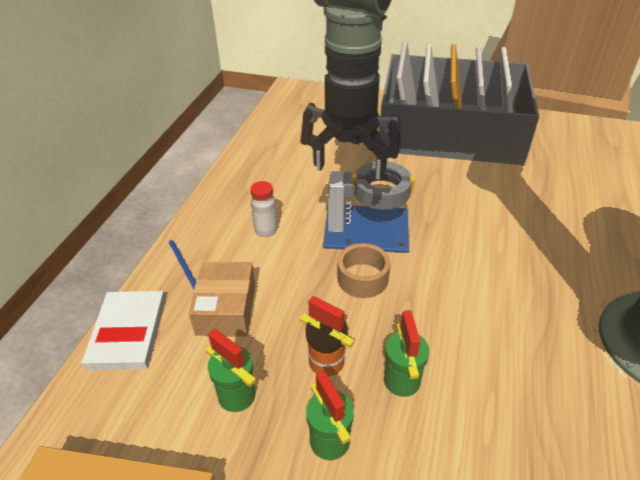

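Candidates for the hanger in the scene view (side view in brackets): (412,255) [326,340], (430,200) [406,360], (490,258) [232,375] and (456,335) [330,420]. Only the first has an orange and white body with a black collar. The other three are green. I'll confirm it in a crop and triangulate.

```bash
cat > h.py <<'E'
from cell import *
import cv2,numpy as np
from scipy.spatial.transform import Rotation as R
def T_wrist(f,s):
    T=np.eye(4);T[:3,:3]=R.from_rotvec(s["eef_rot"]).as_matrix();T[:3,3]=s["position"];return T@np.array(f["T_tool_cam"])
def ray(f,T,p):
    d=np.array([(p[0]-f["cx"])/f["fx"],(p[1]-f["cy"])/f["fy"],1]);T=np.array(T);d=T[:3,:3]@d
    return T[:3,3],d/np.linalg.norm(d)
def onz(f,T,p,z):
    o,d=ray(f,T,p);return o+d*(z-o[2])/d[2]
def proj(f,T,X):
    c=np.linalg.inv(T)@np.append(X,1);return np.array([f["fx"]*c[0]/c[2]+f["cx"],f["fy"]*c[1]/c[2]+f["cy"]])
def down(yaw):  # tool y axis at world angle yaw, tool z down
    y=np.array([np.cos(yaw),np.sin(yaw),0]);z=np.array([0,0,-1.]);x=np.cross(y,z)
    return R.from_matrix(np.c_[x,y,z]).as_rotvec()
E
python3 - <<'E'
from h import *
a=grab_frame("scene");b=grab_frame("side")
cv2.imwrite("pics/crop1.png",cv2.resize(a["img"][150:370,370:530,::-1],None,fx=2.6,fy=2.6,interpolation=2))
P={"lugs":(.078,[(414,248),(434,195),(491,250),(456,330)],[(327,333),(406,351),(230,367),(330,412)]),
"grip":(.122,[(416,236),(435,178),(505,235),(460,317)],[(326,311),(410,335),(227,349),(326,398)]),
"ring":(.133,[(229,174)],[(382,175)]),"slot":(.133,[(225,195)],[(360,174)]),
"tape":(0,[(309,235)],[(362,280)]),"carton":(0,[(345,365)],[(227,311)]),"glue":(0,[(223,328)],[(266,230)]),"stand":(0,[(242,215)],[(379,231)])}
for n,(z,A,B) in P.items():
    for p,q in zip(A,B): print(n,np.round(onz(a,a["cam_to_world"],p,z)[:2],3),np.round(onz(b,b["cam_to_world"],q,z)[:2],3))
# ring yellow marks
for n,f in (("scene",a),("side",b)):
    hsv=cv2.cvtColor(f["img"],cv2.COLOR_RGB2HSV);m=cv2.inRange(hsv,(20,150,120),(33,255,255))
    k,_,st,ce=cv2.connectedComponentsWithStats(m)
    for i in range(1,k):
        if 8<st[i,4]<1500: print(n,st[i,4],np.round(ce[i]),np.round(onz(f,f["cam_to_world"],ce[i],.133)[:2],3))
E
```

```text
lugs [0.532 0.187] [0.533 0.189]
lugs [0.413 0.196] [0.413 0.19 ]
lugs [0.496 0.311] [0.652 0.285]
lugs [0.656 0.283] [0.494 0.314]
grip [0.536 0.185] [0.536 0.183]
grip [0.411 0.189] [0.411 0.193]
grip [0.49  0.321] [0.65  0.285]
grip [0.654 0.279] [0.498 0.321]
ring [ 0.52 -0.15] [ 0.522 -0.154]
slot [ 0.564 -0.139] [ 0.562 -0.146]
tape [ 0.518 -0.009] [ 0.52  -0.002]
carton [0.738 0.13 ] [0.733 0.134]
glue [ 0.741 -0.088] [ 0.741 -0.086]
stand [ 0.515 -0.147] [ 0.517 -0.144]
scene 41 [236. 148.] [ 0.463 -0.161]
scene 88 [449. 189.] [0.436 0.216]
scene 44 [410. 192.] [0.461 0.156]
scene 34 [222. 199.] [ 0.572 -0.14 ]
scene 33 [428. 234.] [0.533 0.201]
scene 60 [514. 241.] [0.503 0.335]
scene 112 [480. 255.] [0.546 0.288]
scene 82 [404. 262.] [0.596 0.177]
scene 130 [446. 341.] [0.702 0.265]
side 12 [354. 175.] [ 0.574 -0.141]
side 45 [412. 182.] [ 0.463 -0.148]
side 162 [309. 321.] [0.552 0.215]
side 39 [399. 328.] [0.428 0.193]
side 218 [342. 338.] [0.499 0.232]
side 57 [209. 350.] [0.668 0.3  ]
side 16 [218. 357.] [0.652 0.307]
side 161 [413. 369.] [0.398 0.255]
side 227 [245. 376.] [0.606 0.325]
side 81 [316. 392.] [0.51  0.322]
side 213 [342. 432.] [0.466 0.365]
```

View pics/crop1.png

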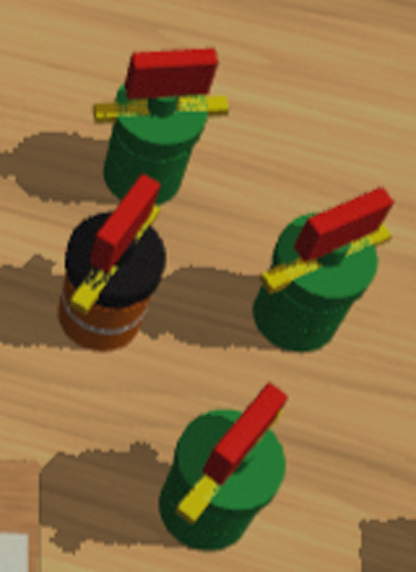

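The crop confirms it: the hanger with the orange and white body and black collar, scene (412,255), at about (0.534, 0.187). All three neighbours are green. Next: wrist close-ups over the ring and over the hanger.

```bash
python3 - <<'E'
from h import *
for y in (1.22,-1.92): print("grasp",y,ik([.534,.187,.23],down(y)))
for y in (1.7,.48,-1.44,-2.66): print("ring",y,ik([.52,-.151,.25],down(y)))
def shot(n):
    s=get_state();f=grab_frame("wrist");cv2.imwrite(f"pics/{n}.png",f["img"][:,:,::-1]);T=T_wrist(f,s)
    np.savez(f"{n}.npz",img=f["img"],T=T,k=[f["fx"],f["fy"],f["cx"],f["cy"]]);return f,T
movep([.52,-.151,.27],down(0.13+np.pi/2));f,T=shot("wring")
for n in ("ring_mouth","ring_slot"):print(n,[(np.round(onz(f,T,d["centre"],.133),4),round(d["score"],2)) for d in tip_of("wrist",n)])
movep([.534,.187,.25],down(1.22));f,T=shot("whang")
for n,z in (("hanger_grip",.122),("hanger_lugs",.078)):print(n,[(np.round(onz(f,T,d["centre"],z),4),round(d["score"],2)) for d in tip_of("wrist",n)])
print(get_state()["clock"],get_state()["q"])
cv2.imwrite("pics/both.png",cv2.resize(np.vstack([cv2.imread("pics/wring.png"),cv2.imread("pics/whang.png")]),(400,600),interpolation=cv2.INTER_AREA))
E
```

```text
grasp 1.22 [ 0.20638971  0.3562223  -0.15238811  1.06218592  0.          0.55718604]
grasp -1.92 [ 2.06389711e-01  3.56222305e-01 -1.52388105e-01  1.06218592e+00
  4.44089210e-16 -2.58599927e+00]
ring 1.7 [-0.41895789  0.29862975 -0.18265158  1.08951499  0.         -0.54816156]
ring 0.48 [-0.41895789  0.29862975 -0.18265158  1.08951499  0.          0.67183844]
ring -1.44 [-4.18957889e-01  2.98629752e-01 -1.82651582e-01  1.08951499e+00
  4.44089210e-16  2.59183844e+00]
ring -2.66 [-4.18957889e-01  2.98629752e-01 -1.82651582e-01  1.08951499e+00
  4.44089210e-16 -2.47134687e+00]
ring_mouth []
ring_slot [(array([ 0.5623, -0.1432,  0.133 ]), 0.7)]
hanger_grip [(array([0.6528, 0.2831, 0.122 ]), 0.76), (array([0.4923, 0.3122, 0.122 ]), 0.7), (array([0.5367, 0.1837, 0.122 ]), 0.64), (array([0.4121, 0.1884, 0.122 ]), 0.56)]
hanger_lugs [(array([0.4114, 0.1877, 0.078 ]), 0.95), (array([0.5358, 0.1836, 0.078 ]), 0.77), (array([0.4962, 0.3136, 0.078 ]), 0.72), (array([0.6517, 0.2793, 0.078 ]), 0.71)]
4.4667 [ 2.04395331e-01  3.44134702e-01 -1.17791895e-01  1.10869250e+00
 -2.02597894e-04  5.56907682e-01]
```

View pics/wring.png

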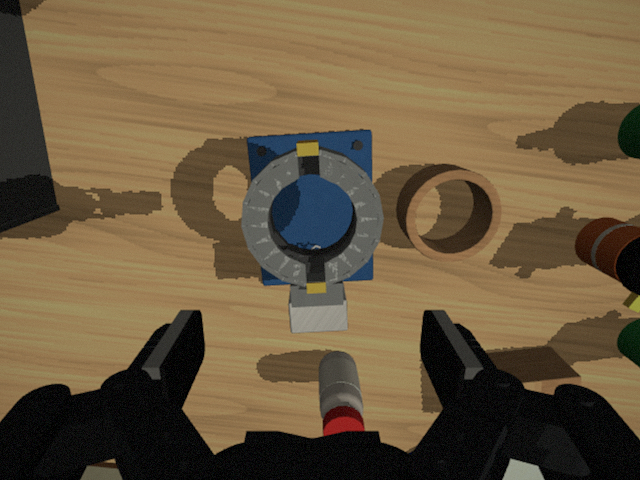

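View pics/whang.png

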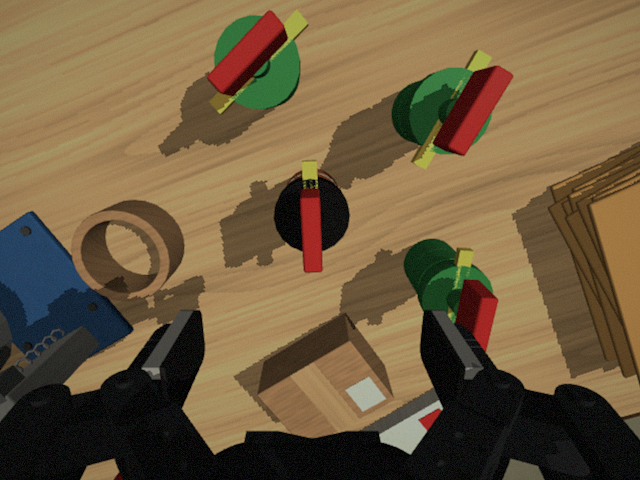

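The wrist pictures show the ring centred near (313,215) with its slot marks at (308,149) and (316,288). The hanger's collar is centred near (312,214), with the bar running from (311,190) to (313,270). I'll refine both with model fits.

```bash
cat > fit.py <<'E'
from h import *
from scipy.optimize import minimize
from scipy.ndimage import map_coordinates
def load(n):
    d=np.load(n);k=d["k"];return dict(img=d["img"],fx=k[0],fy=k[1],cx=k[2],cy=k[3]),d["T"]
def P(f,T,X):
    c=(np.c_[X,np.ones(len(X))]@np.linalg.inv(T).T)[:,:3];return np.c_[f["fx"]*c[:,0]/c[:,2]+f["cx"],f["fy"]*c[:,1]/c[:,2]+f["cy"]]
def circ(f,T,c0,specs,excl=()):
    g=cv2.GaussianBlur(cv2.cvtColor(f["img"],cv2.COLOR_RGB2GRAY).astype(float),(0,0),1.2)
    G=np.hypot(cv2.Sobel(g,-1,1,0),cv2.Sobel(g,-1,0,1));G=np.minimum(G,np.percentile(G,98))
    a=np.linspace(0,2*np.pi,360)
    def cost(c):
        return -sum(map_coordinates(G,P(f,T,np.c_[c[0]+r*np.cos(a),c[1]+r*np.sin(a),np.full(360,z)]).T[::-1],order=1).mean() for r,z in specs)
    b=min(((cost((c0[0]+i,c0[1]+j)),i,j) for i in np.arange(-.008,.0081,.001) for j in np.arange(-.008,.0081,.001)))
    return minimize(cost,[c0[0]+b[1],c0[1]+b[2]],method="Nelder-Mead",options=dict(initial_simplex=np.array([[0,0],[.001,0],[0,.001]])+[c0[0]+b[1],c0[1]+b[2]])).x
def bar(f,T,c0,yaw,z0=.104,z1=.140):
    h=cv2.cvtColor(f["img"],cv2.COLOR_RGB2HSV);m=cv2.inRange(h,(0,130,60),(6,255,255))|cv2.inRange(h,(174,130,60),(180,255,255))
    u=P(f,T,np.array([[*c0,z1]]))[0];k,l=cv2.connectedComponents(m);w=l[int(u[1])-20:int(u[1])+20,int(u[0])-20:int(u[0])+20];m=(l==np.bincount(w[w>0]).argmax()).astype(np.uint8)
    S=4;M=cv2.resize(m*255,None,fx=S,fy=S,interpolation=cv2.INTER_LINEAR)>127
    cor=np.array([[i*.028,j*.007,z] for i in(-1,1) for j in(-1,1) for z in(z0,z1)])
    def cost(p):
        c,s=np.cos(p[2]),np.sin(p[2]);X=np.c_[p[0]+c*cor[:,0]-s*cor[:,1],p[1]+s*cor[:,0]+c*cor[:,1],cor[:,2]]
        q=cv2.convexHull(np.round((P(f,T,X)+.5)*S-.5).astype(np.int32));A=np.zeros(M.shape,np.uint8);cv2.fillConvexPoly(A,q,1)
        return 1-(M&(A>0)).sum()/(M|(A>0)).sum()
    x0=np.array([*c0,yaw]);r=minimize(cost,x0,method="Nelder-Mead",options=dict(initial_simplex=x0+np.array([[0,0,0],[.005,0,0],[0,.005,0],[0,0,.1]])))
    return r.x,r.fun
E
python3 - <<'E'
from fit import *
f,T=load("wring.npz")
print("ring both",circ(f,T,(.521,-.152),[(.054,.133),(.034,.133)]),"bore",circ(f,T,(.521,-.152),[(.034,.133)]),"outer",circ(f,T,(.521,-.152),[(.054,.133)]))
h=cv2.cvtColor(f["img"],cv2.COLOR_RGB2HSV);m=cv2.inRange(h,(20,130,100),(33,255,255));m[:,:250]=0;m[:,380:]=0
k,_,st,ce=cv2.connectedComponentsWithStats(m)
W=[]
for i in range(1,k):
    if st[i,4]>15: W.append(onz(f,T,ce[i],.133));print(st[i],ce[i],W[-1])
d=W[1]-W[0];print("ring yaw",np.arctan2(d[1],d[0]))
f,T=load("whang.npz")
print("collar",circ(f,T,(.535,.185),[(.032,.086)]))
print("bar",bar(f,T,(.536,.184),1.22-np.pi/2))
E
```

```text
ring both [ 0.51825705 -0.15132463] bore [ 0.51836603 -0.15126124] outer [ 0.51818978 -0.15139171]
[297 142  22  14 288] [307.43055556 148.6875    ] [ 0.46437078 -0.16153415  0.133     ]
[306 282  20  11 194] [316.01030928 287.39690722] [ 0.5729307  -0.14074555  0.133     ]
ring yaw 0.18920371128778407
collar [0.53419504 0.18553116]
bar (array([ 0.53572332,  0.1847975 , -0.3132335 ]), np.float64(0.06651045421773616))
```

```bash
python3 - <<'E'
from fit import *
yaw=-.313+np.pi/2; c=[.535,.1852]
movep([*c,.19],down(yaw)); print(move_l([*c,.107],.08,until_force=8))
grab(60); s=get_state();print(s["finger_gap"],s["grasp_force"],s["contact_force"],s["position"],s["clock"])
move_l([*c,.24],.12); s=get_state();print(s["contact_force"],s["wrist_torque"],s["finger_gap"],s["position"])
s=get_state();f=grab_frame("wrist");T=T_wrist(f,s);np.savez("held.npz",img=f["img"],T=T,k=[f["fx"],f["fy"],f["cx"],f["cy"]])
cv2.imwrite("pics/held.png",f["img"][:,:,::-1]);dz=s["position"][2]-.107
print("collar",circ(f,T,s["position"][:2],[(.032,.086+dz)])); print("bar",bar(f,T,s["position"][:2],yaw-np.pi/2,.104+dz,.14+dz))
E
```

```text
False
0.15372672484790528 59.1693252325058 [0.60370067 0.11357595 1.41443389] [0.53523279 0.18534448 0.10719545] 6.6583
[ 0.38967071 -0.02705984 -3.39435046] [0.01458829 0.02780487 0.01202084] 0.1543991756706033 [0.53438905 0.18506972 0.23906464]
collar [0.53343506 0.18498867]
bar (array([ 0.5352148 ,  0.18433231, -0.31942911]), np.float64(0.07475532727146528))
```

View pics/held.png

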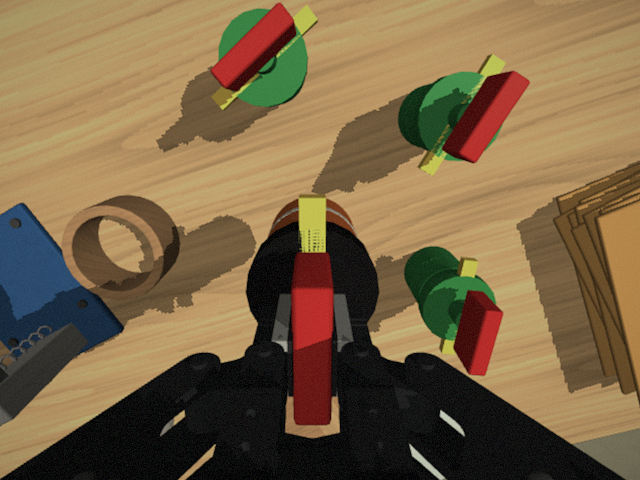

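The bar is held squarely at (312,340), with the near lug at (313,220). Next I go over the ring and lower the roll into the bore until the lugs are just above the lip.

```bash
python3 - <<'E'
from fit import *
yaw=.195+np.pi/2; c=[.5191,-.1508]
movep([*c,.262],down(yaw)); sleep(.3);s=get_state();print(s["position"],s["contact_force"])
e=np.array(c)-s["position"][:2];c=list(np.array(c)+e);print("cmd",c)
print(move_l([*c,.172],.06,until_force=3)); sleep(.3);s=get_state();print(s["position"],s["contact_force"],R.from_rotvec(s["eef_rot"]).as_matrix()[:,1],s["clock"])
f=grab_frame("wrist");T=T_wrist(f,s);dz=s["position"][2]-.107;np.savez("pre.npz",img=f["img"],T=T,k=[f["fx"],f["fy"],f["cx"],f["cy"]])
cv2.imwrite("pics/pre.png",f["img"][:,:,::-1])
print("collar",circ(f,T,s["position"][:2],[(.032,.086+dz)]),"ring",circ(f,T,(.5183,-.1513),[(.054,.133)]))
E
```

```text
[ 0.51933876 -0.15003736  0.26199614] [ 0.47740241 -0.40903258 -4.04827577]
cmd [np.float64(0.5188612433853715), np.float64(-0.1515626445443283)]
False
[ 0.51892154 -0.15158664  0.17211603] [ 0.27336211 -0.67219944 -3.31505761] [-1.93801675e-01  9.81040721e-01 -1.22049110e-04] 11.4917
collar [ 0.51917639 -0.15152627] ring [ 0.51810027 -0.15125595]
```

View pics/pre.png

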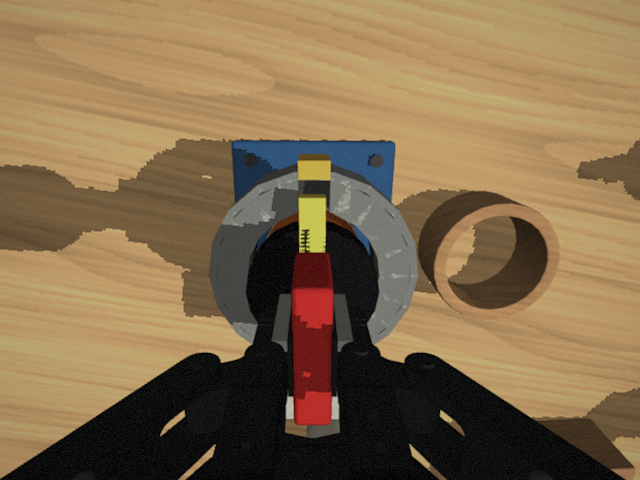

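The lug at column 312.7 and the slot mark at column 314 agree to about 0.6 mm, so the hanger needs a nudge towards +y. After that I lower it with a force guard.

```bash
python3 - <<'E'
from fit import *
c=[.5189,-.1509]
move_l([*c,.172],.05);sleep(.3);s=get_state();print(s["position"],s["contact_force"])
for z in np.arange(.168,.1395,-.002):
    r=move_l([*c,z],.03,until_force=4);s=get_state();print(round(z,4),r,np.round(s["position"],4),np.round(s["contact_force"],1),np.round(s["wrist_torque"],2))
    if r or s["contact_force"][2]>0: break
print(s["clock"])
E
```

```text
[ 0.51890633 -0.15089123  0.17199938] [-1.06425239 -0.44215022 -3.36089417]
0.168 False [ 0.5186 -0.1508  0.1676] [-0.6 -0.4 -2.8] [ 0.   -0.03  0.  ]
0.166 False [ 0.5188 -0.1508  0.1658] [ 0.2  0.  -2.6] [ 0.01  0.04 -0.01]
0.164 False [ 0.5188 -0.1508  0.1639] [ 0.8 -0.1 -3.9] [ 0.03  0.   -0.04]
0.162 False [ 0.5188 -0.1508  0.1619] [ 0.2  0.8 -3.7] [-0.   -0.02 -0.01]
0.16 False [ 0.5188 -0.1508  0.1598] [-0.4  1.2 -3.3] [-0.07  0.02 -0.03]
0.158 False [ 0.5188 -0.1508  0.1579] [ 0.2  0.8 -3.7] [ 0.    0.01 -0.01]
0.156 False [ 0.5188 -0.1508  0.1558] [-0.9  1.1 -3.5] [ 0.01 -0.    0.01]
0.154 False [ 0.5188 -0.1508  0.1538] [-0.  -0.2 -4.3] [0.04 0.05 0.  ]
0.152 False [ 0.5188 -0.1509  0.1518] [ 0.3 -0.5 -3.2] [ 0.03  0.01 -0.04]
0.15 False [ 0.5188 -0.1508  0.1498] [-0.3 -0.3 -3.3] [-0.02  0.02  0.  ]
0.148 False [ 0.5188 -0.1508  0.1478] [-0.6  0.3 -3.6] [ 0.01 -0.02  0.01]
0.146 False [ 0.5188 -0.1508  0.1458] [-0.3  0.1 -3. ] [ 0.05 -0.01 -0.01]
0.144 False [ 0.519  -0.1509  0.144 ] [-0.4  0.  -2.4] [ 0.01  0.04 -0.05]
0.142 False [ 0.5191 -0.151   0.1421] [ 0.3 -1.3 -1.5] [-0.04 -0.01 -0.01]
0.14 False [ 0.5191 -0.151   0.1401] [-0.2  0.4 -1.1] [ 0.02 -0.04 -0.03]
15.875
```

The lugs passed the lip at TCP z 0.162 without contact and met the channel floor at about 0.145. I now press lightly and turn clockwise in small steps, watching force and torque.

```bash
cat > turn.py <<'E'
from fit import *
def st(n=4):
    a=[]
    for _ in range(n): sleep(.02);s=get_state();a.append(np.r_[s["contact_force"],s["wrist_torque"]])
    return s,np.mean(a,0)
def turn(c,z,y0,degs,tz=.35):
    ref=st(8)[1];F=[]
    for d in degs:
        movep([*c,z],down(y0-np.radians(d)));s,w=st();F.append(w[2])
        print(round(float(d),1),np.round(s["position"],4),np.round(w,2),round(s["clock"],2))
        if abs(w[5]-ref[5])>tz or np.hypot(*(w[:2]-ref[:2]))>6: print("STOP torque/side");break
        if len(F)>2 and w[2]<max(F)-1.5: print("DROP");break
E
python3 - <<'E'
from turn import *
c=[.5189,-.1509]
move_l([*c,.137],.02,until_force=4);print(np.round(st(8)[1],2))
turn(c,.137,.195+np.pi/2,[2,6,12,18,24,28,30,32,34,36,38,40])
E
```

```text
[ 0.18 -0.06  0.66 -0.01  0.03  0.01]
2.0 [ 0.519  -0.1509  0.1371] [ 0.07 -0.05  0.71 -0.01 -0.02 -0.08] 16.76
6.0 [ 0.5189 -0.1509  0.137 ] [-0.01 -0.02  0.82  0.01 -0.02 -0.09] 17.07
12.0 [ 0.5189 -0.1509  0.137 ] [-0.35  0.15  1.39  0.05  0.01 -0.07] 17.39
18.0 [ 0.5189 -0.1509  0.137 ] [-0.22  0.01  0.56 -0.03 -0.01 -0.08] 17.71
24.0 [ 0.5189 -0.1509  0.137 ] [ 0.04  0.2   1.08  0.02  0.   -0.05] 18.02
28.0 [ 0.5189 -0.1509  0.137 ] [ 0.24  0.38  0.79  0.04 -0.02 -0.1 ] 18.34
30.0 [ 0.5189 -0.1509  0.137 ] [ 0.26 -0.25  0.87  0.03 -0.01 -0.09] 18.66
32.0 [ 0.5189 -0.1509  0.137 ] [-0.52  0.22  1.03  0.06 -0.02 -0.1 ] 18.98
34.0 [ 0.5189 -0.1509  0.137 ] [-0.03  0.35  0.71  0.03 -0.   -0.11] 19.29
36.0 [ 0.5189 -0.1509  0.137 ] [ 0.3   0.22  1.02  0.02 -0.05 -0.1 ] 19.61
38.0 [ 0.5189 -0.1509  0.137 ] [ 0.09  0.32  1.41  0.06 -0.01 -0.08] 19.93
40.0 [ 0.5189 -0.1509  0.137 ] [ 0.15  0.2   0.82  0.04 -0.01 -0.13] 20.24
```

Rotating freely with about 4.3 N of press and the expected small friction torque. No drop yet, so I continue.

```bash
python3 - <<'E'
from turn import *
turn([.5189,-.1509],.137,.195+np.pi/2,np.arange(40,76,1.5))
E
```

```text
40.0 [ 0.5189 -0.1509  0.137 ] [ 0.12  0.43  1.43  0.02 -0.02 -0.02] 20.69
41.5 [ 0.5189 -0.1509  0.137 ] [ 0.41  0.15  0.92  0.03 -0.03 -0.1 ] 21.01
43.0 [ 0.5189 -0.1509  0.137 ] [-0.33 -0.21  1.01  0.08 -0.03 -0.13] 21.32
44.5 [ 0.5189 -0.1509  0.137 ] [-0.06  0.54  0.94  0.06 -0.03 -0.11] 21.64
46.0 [ 0.5189 -0.1509  0.137 ] [ 0.14  0.37  0.87  0.08 -0.02 -0.05] 21.96
47.5 [ 0.5189 -0.1509  0.137 ] [ 0.52  0.41  0.98  0.09 -0.03 -0.07] 22.27
49.0 [ 0.5189 -0.1509  0.137 ] [-0.    0.35  0.92  0.06 -0.05 -0.04] 22.59
50.5 [ 0.5189 -0.1509  0.137 ] [ 0.28  0.74  1.16  0.08 -0.08 -0.02] 22.91
52.0 [ 0.519  -0.1508  0.137 ] [ 0.25  1.17  0.37  0.21 -0.26  0.07] 23.23
53.5 [ 0.5182 -0.1508  0.1364] [ 0.07  0.17 -3.96  0.01 -0.02  0.02] 23.54
DROP
```

Fz fell to the bare weight at 53.5°, so the ring sprang up over the lugs. I'll centre in the notch, check that it blocks, then seat the lugs and release.

```bash
python3 - <<'E'
from turn import *
c=[.5189,-.1509];y0=.195+np.pi/2
for d in (54.5,55.5,56.5,57.5,58.5,59.5):
    movep([*c,.1365],down(y0-np.radians(d)));s,w=st(8);print(d,np.round(s["position"],4),np.round(w,2))
    if abs(w[5])>.25: break
d-=2
movep([*c,.1365],down(y0-np.radians(d)));print(d,np.round(st(8)[1],2))
for z in (.1355,.1345,.1335,.1325):
    move_l([*c,z],.02,until_force=5);s,w=st(8);print(z,np.round(s["position"],4),np.round(w,2))
    if w[2]>-1.8:break
print(s["clock"])
E
```

```text
54.5 [ 0.5189 -0.1509  0.1364] [-0.12 -0.21 -3.62  0.01 -0.01  0.01]
55.5 [ 0.5189 -0.1509  0.1365] [-0.27 -0.24 -3.7   0.   -0.02  0.  ]
56.5 [ 0.5189 -0.1509  0.1365] [ 0.3   0.14 -3.63  0.01  0.01 -0.01]
57.5 [ 0.5188 -0.151   0.1365] [-1.02 -0.56 -3.25 -0.16  0.17  0.19]
58.5 [ 0.5188 -0.1509  0.1365] [-1.02 -1.24 -3.22 -0.27  0.31  0.92]
56.5 [ 0.17 -0.04 -3.82 -0.01 -0.01  0.01]
0.1355 [ 0.5191 -0.1509  0.1356] [ 0.22  0.22 -2.88  0.05 -0.08 -0.02]
0.1345 [ 0.519  -0.1509  0.1346] [ 0.59  0.21 -2.21  0.06 -0.1  -0.02]
0.1335 [ 0.519  -0.1509  0.1335] [ 0.75  0.43 -1.37  0.09 -0.14 -0.01]
26.9917
```

The lugs are trapped in the notches: the wall stops them at 58° and the notch floor carries them. I let the full weight settle, open and retreat.

```bash
python3 - <<'E'
from turn import *
c=[.5189,-.1509]
move_l([*c,.132],.02);print(np.round(st(8)[1],2))
let_go();s,w=st(8);print(np.round(w,2),s["finger_gap"])
move_l([*c,.262],.1);sleep(.5);s=get_state()
f=grab_frame("wrist");T=T_wrist(f,s);cv2.imwrite("pics/end_w.png",f["img"][:,:,::-1])
g=grab_frame("side");a=np.hstack([cv2.resize(g["img"][120:300,230:470,::-1],(400,300)),cv2.resize(f["img"][:,:,::-1],(400,300))]);cv2.imwrite("pics/end.png",a)
dz=.129-.026-.078
print("bar",bar(f,T,(.5185,-.151),.195-np.radians(56.5),.104+dz,.14+dz),"ring",circ(f,T,(.5183,-.1513),[(.054,.129)]),s["clock"])
E
```

```text
[ 0.55  0.53 -1.03  0.14 -0.14 -0.  ]
[ 0.21  0.2  -0.18 -0.   -0.01  0.01] 0.9987219644778539
bar (array([ 0.51902605, -0.15157164, -0.7926198 ]), np.float64(0.06305149479784011)) ring [ 0.5180033  -0.15088496] 30.15
```

View pics/end.png

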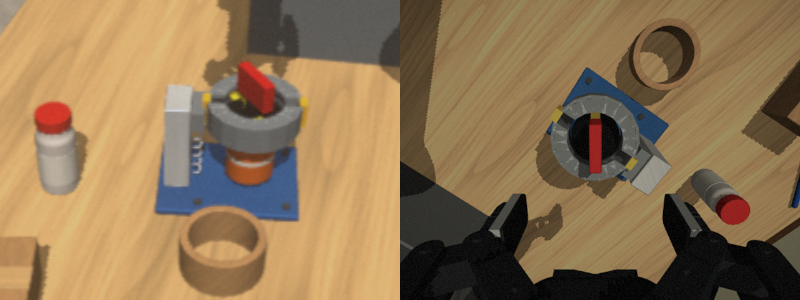

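The side view (left half) shows the roll hanging upright in the ring, bar at (256,88). In the wrist view (right half) it is centred at (595,143), turned from the slot marks, with the gripper clear and the bystanders in place.

```bash
python3 -c "
from cell import *
print(sign_off())"
```

```text
the job is handed in; nothing more can be done
None
```

I hung the orange label roll in the ring with both lugs in the locking notches (about 55° clockwise), released it and handed the job in at about 30 s; the final pictures show it upright and centred to about 1 mm, with the tape roll and glue jar in place and the carton, only partly in view, never approached.

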